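# Fetch the graphite jar from behind the bottles and put the bottles back

## Robot

A 7-joint arm with a two-finger parallel gripper is mounted at the origin on a cart in front of the work surface, level with it; the furniture and walls round the work are solid. World frame = base frame: x ahead of the robot, y to its left, z up, the work surface at z = 0. Lengths are in m, angles in rad, forces in N, time in s.
With the tool pointing down it reaches from about 0.425 to 0.925 m from the base axis. Payload 6.8 kg.
Tool frame: the origin (TCP) lies midway between the tips of the shut fingers; the grasp point (between the pads) lies 19 mm behind it; z points along the fingers, y is the line along which they close (so a half turn about z gives the same grasp; the last joint's range is limited). The gripper opens to 88 mm and grips with 3 to 60 N. Pads are 20 mm wide; open, the fingers measure 115 mm over their backs; the gripper's body (75 mm by 178 mm) begins 61 mm behind the grasp point.
Start: joints at [1.229, 0.477, 0.022, 1.555, -0.011, 1.109, -0.083], TCP at [0.156, -0.657, 0.223] pointing down, gripper open.
Joint ranges: [-2.96, 2.96], [-0.34, 2.1], [-1.41, 1.46], [0.24, 2.44], [-1.37, 4.51], [0.17, 1.92], [-2.96, 2.96]. Speed limits (rad/s): [2.39, 2.39, 3.14, 3.14, 3.14, 3.14, 3.14].

## Interface

Orientations are given as a unit quaternion [x, y, z, w].
In Python, from station import env gives the robot as it stands.
- The arm moves only by the tool servo_tool, never from a script. Its argument "rows" is a list of rows, each an object with "dp": the shift along the world's x, y, z in mm, a list of three; "rot": the turn, a rotation vector about the world's x, y, z in rad, a list of three; "hand": the opening, from -1 (shut) to 1 (fully open), so that 0 is half open. A call has exactly 8 rows; each row is the pose to reach, as a shift and turn from the pose commanded when the call began; what a row does not reach only later rows make up. A row lasts 1/10 s, in which the tool goes at most 50 mm and 8.59 degrees, less where a joint would pass 70% of its speed; a pose out of reach is approached as far as the arm can. A call with a gripper value outside its range is refused whole. The fingers move at their own pace and stop on an object; "squeeze" is the grip in N (left out, the last holds). Time passes only in rows, so rows that repeat a pose let the fingers close, or fill a call up. It gives the time, the measured TCP pose, the force, the opening and the grip force at its end, in the units of the state.
- env.observe(): the state, without advancing time (a new reading comes with each control period).
- env.get_image(name): name is "side" or "top"; returns a dict with "image" (420x560x3 uint8, red, green, blue), "vertical_fov" (degrees; the focal length in pixels is half the picture's height over the tangent of half this angle, whatever the lens; pixels are square), "cx", "cy" (the principal point, pixels), "rvec" (rotation vector, rad) and "tvec" (3), from world to camera coordinates, as OpenCV has them. Camera axes: x right, y down, z forward; pixel columns grow to the right and rows downward; lengths in m; the calibration is good to about 2 mm. A picture is of the moment at which its call begins. There is no depth.
- env.sign_off(): hands the job in; it is judged then, once.
The state is a dict: "time": time; "qpos": joint angles; "joint_vel": joint speeds; "joint_efforts": joint torques, N m; "ee_pos": TCP position; "tool_rot": TCP orientation; "force": force on the tool from outside, world axes, zero at the start; "torque": the same for the moment, N m; "grip_width": finger opening in m; "gripper_force": force on a finger pad.
Only numpy, scipy, OpenCV 4.12 (cv2) and the standard library are available. Lean on these libraries where they do the work, as an engineer would, in place of code of your own. Each camera call takes 0.05 s, during which the arm holds its last target. There are 200 camera calls.

## Task

The small graphite jar stands hemmed in by three bottles in the green bay. First stand all three bottles upright on the blue mat, leaving the jar where it is; then set the jar upright in the middle of the round cork coaster by the vice, and only after that put each bottle back upright exactly where it stood in the bay. Knock nothing over and leave the solder spool where it is.

Things in the scene. Friction and masses are not known exactly. Their poses are not given: they have to be found in the camera images.
- graphite_jar: Small round navy-blue jar with a wide white screw lid that has a dark disc on top, 33 mm across, 25 mm tall, about 60 g. Origin: centre of its underside, z up. Starts on the bay's floor, at x = +16 mm, y = 0 in the bay's frame, 6 mm from the back wall.
- yellow_glue: Glue bottle with a yellow cone cap, 98 mm tall; body a straight cylinder 28 mm across up to 54 mm, tapering above to the tip. Weighs about 50 g. Origin: centre of its underside, z up along the bottle; yaw has no meaning. Starts upright on the bay's floor, at the left, right or front of the graphite jar (varies).
- clear_glue: White glue bottle with a long white nozzle and small red tip, 99 mm tall; body a straight cylinder 28 mm across up to 56 mm, tapering above. Weighs about 50 g. Origin: centre of its underside, z up along the bottle; yaw has no meaning. Starts upright on the bay's floor, at the left, right or front of the graphite jar (varies).
- thread_lock: Thread-lock bottle with a red body and a black cap, 81 mm tall; body a straight cylinder 24 mm across up to 43 mm, narrower above. Weighs about 50 g. Origin: centre of its underside, z up along the bottle; yaw has no meaning. Starts upright on the bay's floor, at the left, right or front of the graphite jar (varies).
- bay: Fixed low green sheet-metal bay, 86 mm deep (its x) by 140 mm wide (its y). Floor 4 mm thick; 4 mm walls, 24 mm high from the table, at the back (+x) and both sides; open to the front (-x). Origin: centre of its underside on the table. The three bottle places in its frame are (16, +35), (16, -35) and (-19, 0) mm.
- holding_mat: Fixed flat blue mat, the side area: 76 mm (its x) by 160 mm (its y), 3 mm thick. Origin: centre of its underside on the table.
- coaster: Fixed round cork coaster, 64 mm across, 4 mm thick, beside the bench vice. Origin: centre of its underside on the table.
- solder_spool: Blue and white solder spool lying flat, 59 mm across, 20 mm high; a bystander. Origin: centre of its underside.
There are look-alikes about, which are no part of the job. What is shaped like the thread_lock but turquoise is not meant.

How it is judged:
By the outcome, as a careful person would: the job done as asked, in the order asked, and still so for the second after the job is handed in, with the robot touching nothing.
It also fails if it takes over 141 s, if anything falls off the work surface, if the arm or the gripper's body presses on something with over 40 N, if the wrist force passes 120 N, or if a joint passes its speed limit or range.

## Working session

There is one attempt and no reset: what is moved stays moved. The work goes in short steps, Python scripts to look and compute and a tool call to move; the robot and the scene stay as the last step left them, time stands still between calls to the robot, and variables do not carry over. Pictures are saved under pics/ and viewed, at most 15 in all, crops included, and the job is handed in when it is done.

Besides the shell and the picture viewer there is one more tool, called after "Emit:" in YAML: its name, and indented under it one key for each argument. servo_tool: Moves the arm, as the interface text tells. Its arguments: {"type":"object","properties":{"rows":{"type":"array","items":{"type":"object","properties":{"dp":{"type":"array","items":{"type":"number"}},"rot":{"type":"array","items":{"type":"number"}},"hand":{"type":"number"}}}},"squeeze":{"type":"number"}},"required":["rows"]}

```bash
mkdir -p pics; ls
cat > h.py <<'E'
from station import env
import numpy as np, cv2
def cap(n,f=None):
    d=env.get_image(n)
    if f: cv2.imwrite('pics/'+f,d['image'][:,:,::-1])
    return d
def cam(d):
    f=d['image'].shape[0]/2/np.tan(np.radians(d['vertical_fov'])/2)
    K=np.array([[f,0,d['cx']],[0,f,d['cy']],[0,0,1]])
    R=cv2.Rodrigues(np.array(d['rvec'],float))[0]; return K,R,np.array(d['tvec'],float).ravel()
def back(d,u,v,z):
    K,R,t=cam(d); r=R.T@np.linalg.solve(K,[u,v,1]); c=-R.T@t
    return c+r*(z-c[2])/r[2]
def proj(d,P):
    K,R,t=cam(d); return cv2.projectPoints(np.array(P,float).reshape(-1,3),np.array(d['rvec'],float),t,K,None)[0].reshape(-1,2)
E
python3 - <<'E'
from h import *
for n in('top','side'):
    d=cap(n,n+'0.png'); K,R,t=cam(d); print(n,K[0,0],d['cx'],d['cy'],-R.T@t,R[2])
s=env.observe(); print({k:np.round(v,3) for k,v in s.items()})
E
```

```text
pics
top 445.217555399895 283.5827032077165 208.22149619718462 [ 0.45624745 -0.16509166  0.88753772] [ 0.08475606  0.02096761 -0.99618109]
side 474.6556071152788 277.8318586492462 208.8207729744982 [0.33224107 0.5663262  0.51390745] [ 0.23674876 -0.81235208 -0.53294852]
{'time': np.float64(0.1), 'qpos': array([ 1.229,  0.478,  0.022,  1.556, -0.012,  1.109, -0.083]), 'joint_vel': array([-0.   , -0.002, -0.001, -0.002, -0.   ,  0.001,  0.001]), 'joint_efforts': array([ 5.0000e-03, -5.8409e+01,  1.5400e+00, -2.7331e+01, -5.4000e-02,
        1.3000e-02,  0.0000e+00]), 'ee_pos': array([ 0.156, -0.656,  0.222]), 'tool_rot': array([ 0.993,  0.117, -0.   , -0.001]), 'force': array([ 0.292,  0.514, -0.247]), 'torque': array([-0.005,  0.024, -0.009]), 'gripper_force': np.float64(0.0), 'grip_width': np.float64(0.088)}
```

```bash
python3 -c "
import cv2
for n in('top','side'):
    i=cv2.imread(f'pics/{n}0.png'); cv2.imwrite(f'pics/{n}0b.png',cv2.resize(i,(800,600),interpolation=cv2.INTER_CUBIC))"
```

```text
(no output)
```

View pics/top0b.png

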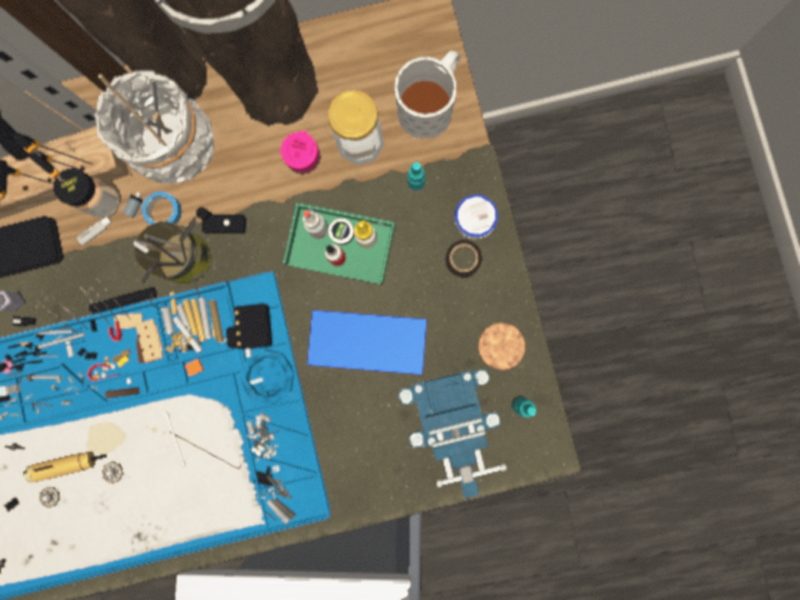

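View pics/side0b.png

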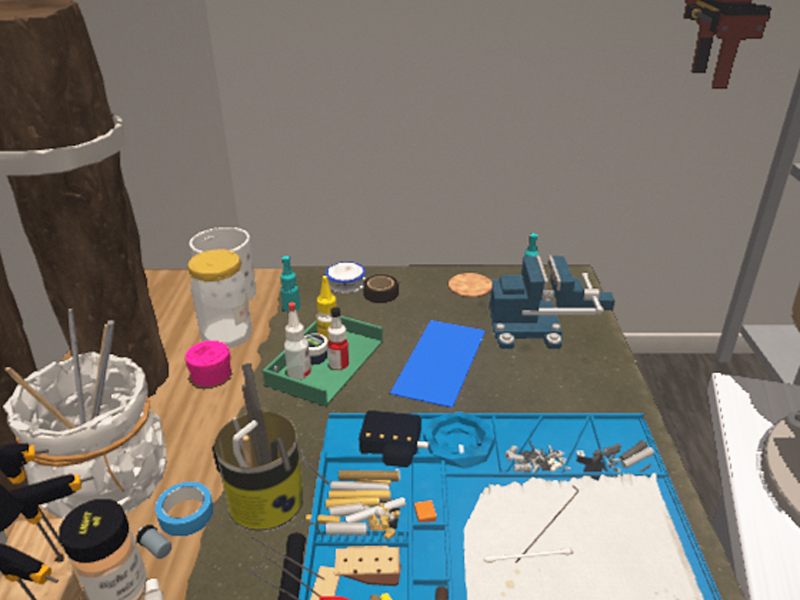

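Top view (800x600 scale): bay at (340,243), with clear_glue at (313,222), jar at (341,231), yellow_glue at (364,233), and thread_lock at (334,254) in front. The blue mat is at (367,342), the coaster at (502,346), the solder spool at (476,215) and a dark round look-alike at (464,258). The turquoise bottles at (416,175) and (526,408) are not part of the job.

Run:
```python
from h import *
a=cv2.imread('pics/top0.png')[130:270,190:380]; b=cv2.imread('pics/side0.png')[180:290,180:360]
cv2.imwrite('pics/c1.png',cv2.resize(a,(800,589),interpolation=cv2.INTER_CUBIC))
cv2.imwrite('pics/c2.png',cv2.resize(b,(800,489),interpolation=cv2.INTER_CUBIC))
d=cap('top'); hsv=cv2.cvtColor(d['image'],cv2.COLOR_RGB2HSV)
def blob(lo,hi,x0,x1,y0,y1):
    m=cv2.inRange(hsv,lo,hi); k=np.zeros_like(m);k[y0:y1,x0:x1]=m[y0:y1,x0:x1]
    c=max(cv2.findContours(k,0,1)[0],key=cv2.contourArea); return cv2.convexHull(c)
for nm,lo,hi,box,z in(('mat',(100,120,120),(125,255,255),(205,310,205,270),.003),('coaster',(5,60,120),(20,255,255),(325,380,215,270),.004),('bay',(60,60,50),(88,255,255),(190,285,135,205),.024)):
    h=blob(lo,hi,*box); (u,v),wh,an=cv2.minAreaRect(h); print(nm,u,v,wh,an,back(d,u,v,z))
    q=cv2.approxPolyDP(h,4,True).reshape(-1,2); print(q.tolist()); print(np.round([back(d,*p,z) for p in q],4).tolist())
```

```text
mat 256.43939208984375 239.11753845214844 (80.5077133178711, 38.56559371948242) 4.666858196258545 [ 0.46908778 -0.09369473  0.003     ]
[[219, 217], [296, 223], [295, 260], [217, 255]]
[[0.5118, -0.0178, 0.003], [0.5024, -0.1717, 0.003], [0.4293, -0.1708, 0.003], [0.4363, -0.0161, 0.003]]
coaster 350.5 242.0 (34.0, 33.0) 90.0 [ 0.46667167 -0.27976375  0.004     ]
[[348, 225], [359, 227], [367, 237], [366, 250], [353, 259], [340, 255], [334, 244], [338, 231]]
[[0.5002, -0.2747, 0.004], [0.4966, -0.2964, 0.004], [0.4771, -0.3122, 0.004], [0.4515, -0.3103, 0.004], [0.4334, -0.2848, 0.004], [0.4408, -0.2593, 0.004], [0.4622, -0.2473, 0.004], [0.4879, -0.255, 0.004]]
bay 236.90386962890625 169.9807586669922 (71.58238220214844, 44.32223892211914) 11.309932708740234 [ 0.60365004 -0.05381256  0.024     ]
[[207, 143], [274, 155], [267, 197], [198, 183]]
[[0.6567, 0.0069, 0.024], [0.6345, -0.1262, 0.024], [0.5512, -0.1141, 0.024], [0.5767, 0.0221, 0.024]]
```

View pics/c1.png

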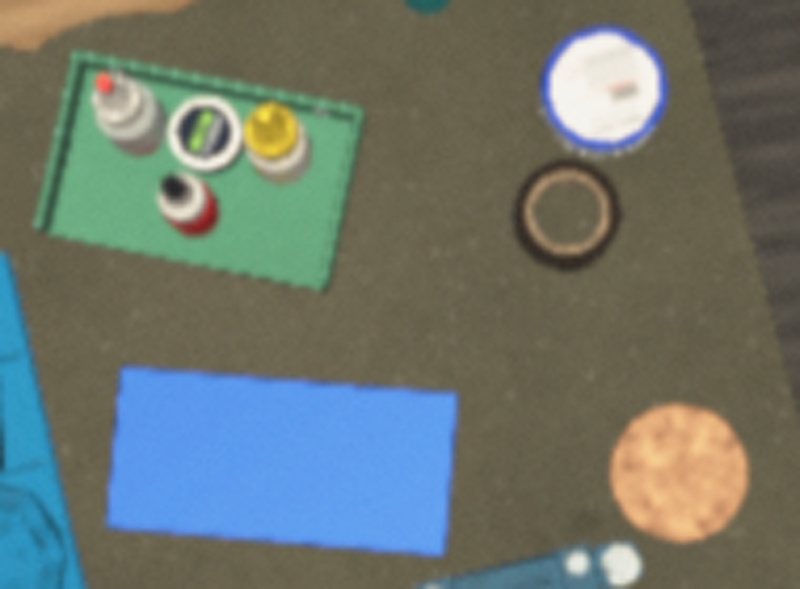

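View pics/c2.png

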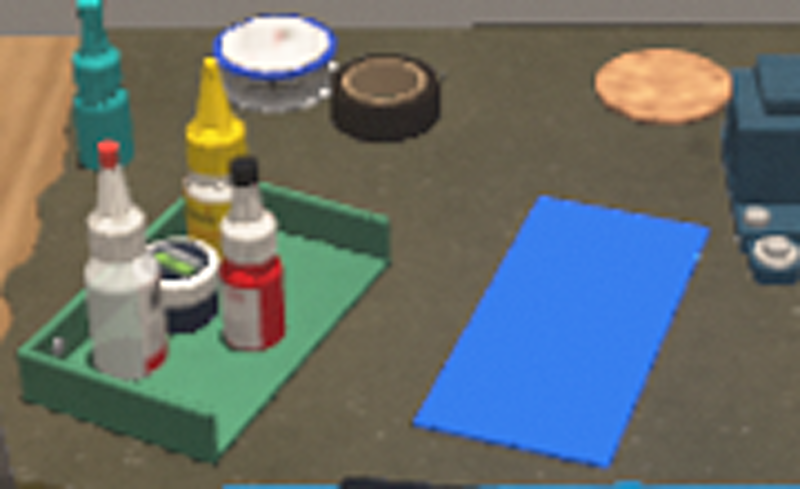

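Top crop: the bay's outer back corners are at c1 (75,50) and (362,105), and the jar lid with its dark disc is at (205,133). Clear glue is at the left, yellow at the right, and the thread-lock (red, black cap) in front. Two things could pass for the jar: the navy one with a white lid inside the bay at c1 (205,133), and the brown ring at c1 (567,213), which is open, has no lid and stands outside the bay. The one in the bay is meant. The turquoise bottles are not the thread-lock, which is the red one at c1 (190,205).

```bash
cat > fit.py <<'E'
from h import *
from scipy.optimize import least_squares
T=cap('top');S=cap('side')
c1=lambda u,v:((u+.5)/800*190+190-.5,(v+.5)/589*140+130-.5); c2=lambda u,v:((u+.5)/800*180+180-.5,(v+.5)/489*110+180-.5)
def fit(obs,x0):
    def res(p,full=0):
        c,s=np.cos(p[2]),np.sin(p[2]); r=[]
        for d,l,uv in obs:
            P=[p[0]+c*l[0]-s*l[1],p[1]+s*l[0]+c*l[1],l[2]]; r.append(proj(d,P)[0]-uv)
        return np.array(r) if full else np.ravel(r)
    o=least_squares(res,x0,loss='soft_l1'); return o.x,np.round(res(o.x,1),1).tolist()
a,b=.043,.070
print('bay',*fit([(T,(a,b,.024),c1(75,50)),(T,(a,-b,.024),c1(363,105)),(T,(-a,b,.024),c1(35,230)),(T,(-a,-b,.024),c1(325,291)),
 (S,(a,b,.024),c2(20,350)),(S,(-a,b,.024),c2(217,415)),(S,(-a,-b,.024),c2(388,217)),(S,(a,-b,.024),c2(262,182)),(S,(-a,b,0),c2(215,463)),(S,(-a,-b,0),c2(388,264))],[.6,-.05,-.16]),sep='\n')
a,b=.038,.08
print('mat',*fit([(T,(a,b,.003),c1(121,366)),(T,(a,-b,.003),c1(458,393)),(T,(-a,b,.003),c1(106,527)),(T,(-a,-b,.003),c1(445,556)),
 (S,(a,b,.003),c2(412,425)),(S,(-a,b,.003),c2(608,467)),(S,(-a,-b,.003),c2(710,229)),(S,(a,-b,.003),c2(543,195))],[.47,-.09,-.04]),sep='\n')
p=lambda n,d,uv,z:print(n,np.round(back(d,*uv,z),4))
p('coasterT',T,c1(680,473),.004);p('coasterS',S,c2(664,85),.004)
p('jarT',T,c1(204.5,133),.029); p('jarS',S,c2(182,265),.029)
p('yellow tip S',S,c2(209,62),.102);p('clear tip S',S,c2(108,147),.103);p('tl tip S',S,c2(244,165),.085)
p('yellow tip T',T,c1(270,127),.10);p('clear tip T',T,c1(104,83),.103);p('tl tip T',T,c1(177,187),.085)
p('spool T',T,c1(604,88),.02); p('turq S base',S,c2(105,160),0);p('turq T top',T,(416/1.4286,170/1.4286),.081)
s=1/1.4286
for n,(u,v),z in(('glass jar base',(225,338),0),('pink base',(210,385),0),('can base',(260,520),0),('vice plate near coaster',(492,300),.06),('turq2 top',(533,236),.08),('vice jaw',(540,258),.09)): p(n,S,(u*s,v*s),z)
for n,(u,v),z in(('vice top T left',(412,385),.06),('vice top right',(480,372),.06),('turq2 T',(530,408),.08)): p(n,T,(u*s,v*s),z)
E
python3 fit.py
```

```text
bay
[ 0.60428937 -0.05286459 -0.18784718]
[[-0.9, 0.1], [-0.1, 1.0], [-0.9, -0.5], [-0.1, -0.7], [-0.3, -0.3], [-0.6, -0.4], [1.4, -0.6], [-10.6, -3.9], [0.8, 0.2], [1.7, -0.5]]
mat
[ 0.46931738 -0.09287965 -0.06783348]
[[-0.4, -0.0], [-0.6, 0.3], [-0.6, -0.2], [-0.7, -0.1], [0.2, -1.5], [0.3, -1.0], [0.5, -1.1], [-0.6, -0.7]]
coasterT [ 0.4666 -0.281   0.004 ]
coasterS [ 0.4665 -0.2759  0.004 ]
jarT [ 0.6201 -0.0565  0.029 ]
jarS [ 0.6172 -0.0517  0.029 ]
yellow tip S [ 0.6138 -0.0865  0.102 ]
clear tip S [ 0.6267 -0.0185  0.103 ]
tl tip S [ 0.5854 -0.0456  0.085 ]
yellow tip T [ 0.6096 -0.0934  0.1   ]
clear tip T [ 0.627  -0.0224  0.103 ]
tl tip T [ 0.5856 -0.0523  0.085 ]
spool T [ 0.6459 -0.2425  0.02  ]
turq S base [ 0.6975 -0.1548  0.    ]
turq T top [ 0.6907 -0.1592  0.081 ]
glass jar base [ 0.7515 -0.0661  0.    ]
pink base [0.7227 0.0254 0.    ]
can base [0.5784 0.1914 0.    ]
vice plate near coaster [ 0.4181 -0.1519  0.06  ]
turq2 top [ 0.3855 -0.3008  0.08  ]
vice jaw [ 0.3688 -0.2205  0.09  ]
vice top T left [ 0.4134 -0.1586  0.06  ]
vice top right [ 0.4317 -0.246   0.06  ]
turq2 T [ 0.3887 -0.3068  0.08  ]
```

Emit:
servo_tool:
  rows:
    - {"dp": [29, 39, 0], "rot": [0, 0, 0.14], "hand": 0.3}
    - {"dp": [58, 78, 0], "rot": [0, 0, 0.28], "hand": 0.3}
    - {"dp": [87, 117, 0], "rot": [0, 0, 0.42], "hand": 0.3}
    - {"dp": [116, 156, 0], "rot": [0, 0, 0.56], "hand": 0.3}
    - {"dp": [145, 195, 0], "rot": [0, 0, 0.7], "hand": 0.3}
    - {"dp": [174, 234, 0], "rot": [0, 0, 0.84], "hand": 0.3}
    - {"dp": [203, 273, 0], "rot": [0, 0, 0.98], "hand": 0.3}
    - {"dp": [232, 312, 0], "rot": [0, 0, 1.12], "hand": 0.3}
  squeeze: 15

```text
time: 1.05
ee_pos: [0.3892, -0.343, 0.2229]
tool_rot: [0.778, 0.629, -0.0, 0.0]
force: [0.8, -0.2, -1.0]
grip_width: 0.057
gripper_force: 0.0
```

Emit:
servo_tool:
  rows:
    - {"dp": [29, 40, 0], "rot": [0, 0, 0.023], "hand": 0.3}
    - {"dp": [58, 80, 0], "rot": [0, 0, 0.023], "hand": 0.3}
    - {"dp": [87, 120, 0], "rot": [0, 0, 0.023], "hand": 0.3}
    - {"dp": [116, 160, 0], "rot": [0, 0, 0.023], "hand": 0.3}
    - {"dp": [145, 199, 0], "rot": [0, 0, 0.023], "hand": 0.3}
    - {"dp": [174, 238, 0], "rot": [0, 0, 0.023], "hand": 0.3}
    - {"dp": [203, 277, -10], "rot": [0, 0, 0.023], "hand": 0.3}
    - {"dp": [230, 312, -20], "rot": [0, 0, 0.023], "hand": 0.3}

```text
time: 1.85
ee_pos: [0.6197, -0.0305, 0.2028]
tool_rot: [0.772, 0.635, 0.0, 0.0]
force: [0.1, -0.0, -0.5]
grip_width: 0.057
gripper_force: 0.0
```

Emit:
servo_tool:
  rows:
    - {"dp": [7, 9, -10], "rot": [0, 0, 0], "hand": 0.3}
    - {"dp": [7, 9, -20], "rot": [0, 0, 0], "hand": 0.3}
    - {"dp": [7, 9, -30], "rot": [0, 0, 0], "hand": 0.3}
    - {"dp": [7, 9, -40], "rot": [0, 0, 0], "hand": 0.3}
    - {"dp": [7, 9, -50], "rot": [0, 0, 0], "hand": 0.3}
    - {"dp": [7, 9, -60], "rot": [0, 0, 0], "hand": 0.3}
    - {"dp": [7, 9, -60], "rot": [0, 0, 0], "hand": 0.3}
    - {"dp": [7, 9, -60], "rot": [0, 0, 0], "hand": 0.3}

```text
time: 2.65
ee_pos: [0.6253, -0.0239, 0.1426]
tool_rot: [0.772, 0.635, -0.0, -0.0]
force: [0.3, -0.3, -0.8]
grip_width: 0.0572
gripper_force: 0.0
```

```bash
cat > look.py <<'E'
import sys
from h import *
n=sys.argv[1]; out=[]
s=env.observe(); print(np.round(s['ee_pos'],4),np.round(s['qpos'],2),s['time'])
for c,(x,y,w,h) in(('top',(180,110,200,150)),('side',(170,130,200,150))):
    d=cap(c); i=d['image'][:,:,::-1].copy(); out.append(cv2.resize(i[y:y+h,x:x+w],(400,300),interpolation=cv2.INTER_CUBIC))
cv2.imwrite(f'pics/{n}.png',np.hstack(out))
E
python3 look.py g1
```

```text
[ 0.6253 -0.0239  0.1426] [ 0.29  0.52 -0.48  1.73  0.28  0.96 -0.49] 2.65
```

View pics/g1.png

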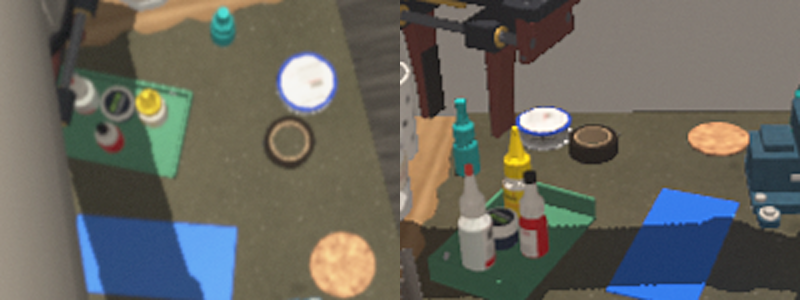

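Run:
```python
from h import *
d=cap('side')
for P in((.6253,-.0239,.1426),(.6265,-.0215,.103),(.6265,-.0215,.004)):
    u=proj(d,P)[0]; print((u[0]-170)*2+400,(u[1]-130)*2)
i=d['image'][:,:,::-1][100:280,170:270]; cv2.imwrite('pics/g2.png',cv2.resize(i,(333,600),interpolation=cv2.INTER_CUBIC))
```

```text
467.377531325266 119.66357907540959
469.4842386871345 163.47089317256564
480.271227939307 260.18964325715444
```

View pics/g2.png

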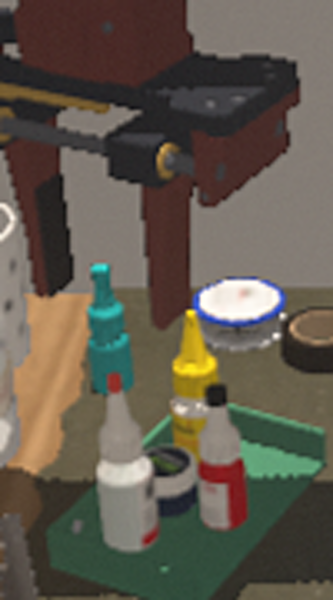

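Fingertips are at g2 (57,293) and (165,327), straddling the clear bottle's red tip at (115,383). The alignment matches the projection, so I'm going down.

Emit:
servo_tool:
  rows:
    - {"dp": [0, 0, -15], "rot": [0, 0, 0], "hand": 0.3}
    - {"dp": [0, 0, -30], "rot": [0, 0, 0], "hand": 0.3}
    - {"dp": [0, 0, -45], "rot": [0, 0, 0], "hand": 0.3}
    - {"dp": [0, 0, -60], "rot": [0, 0, 0], "hand": 0.3}
    - {"dp": [0, 0, -75], "rot": [0, 0, 0], "hand": 0.3}
    - {"dp": [0, 0, -90], "rot": [0, 0, 0], "hand": 0.3}
    - {"dp": [0, 0, -105], "rot": [0, 0, 0], "hand": 0.3}
    - {"dp": [0, 0, -111], "rot": [0, 0, 0], "hand": 0.3}

```text
time: 3.6
ee_pos: [0.6244, -0.0237, 0.0295]
tool_rot: [0.772, 0.635, -0.001, -0.001]
force: [0.2, 0.5, -0.6]
grip_width: 0.0569
gripper_force: 0.0
```

Emit:
servo_tool:
  rows:
    - {"dp": [0, 0, 0], "rot": [0, 0, 0], "hand": 0.0}
    - {"dp": [0, 0, 0], "rot": [0, 0, 0], "hand": -0.2}
    - {"dp": [0, 0, 0], "rot": [0, 0, 0], "hand": -0.4}
    - {"dp": [0, 0, 0], "rot": [0, 0, 0], "hand": -0.6}
    - {"dp": [0, 0, 0], "rot": [0, 0, 0], "hand": -0.6}
    - {"dp": [0, 0, 0], "rot": [0, 0, 0], "hand": -0.6}
    - {"dp": [0, 0, 0], "rot": [0, 0, 0], "hand": -0.6}
    - {"dp": [0, 0, 0], "rot": [0, 0, 0], "hand": -0.6}

```text
time: 4.4
ee_pos: [0.6261, -0.0237, 0.0324]
tool_rot: [0.772, 0.635, 0.001, 0.001]
force: [0.3, -0.4, 5.0]
grip_width: 0.0273
gripper_force: 15.0
```

Emit:
servo_tool:
  rows:
    - {"dp": [0, 0, 10], "rot": [0, 0, 0], "hand": -0.6}
    - {"dp": [0, 0, 30], "rot": [0, 0, 0], "hand": -0.6}
    - {"dp": [0, 0, 55], "rot": [0, 0, 0], "hand": -0.6}
    - {"dp": [0, 0, 80], "rot": [0, 0, 0], "hand": -0.6}
    - {"dp": [0, 0, 100], "rot": [0, 0, 0], "hand": -0.6}
    - {"dp": [-20, -1, 105], "rot": [0, 0, 0], "hand": -0.6}
    - {"dp": [-50, -4, 105], "rot": [0, 0, 0], "hand": -0.6}
    - {"dp": [-80, -6, 105], "rot": [0, 0, 0], "hand": -0.6}

```text
time: 5.2
ee_pos: [0.544, -0.0297, 0.1368]
tool_rot: [0.772, 0.635, -0.0, -0.0]
force: [-0.3, 0.1, -0.1]
grip_width: 0.0269
gripper_force: 15.0
```

Emit:
servo_tool:
  rows:
    - {"dp": [-30, -2, 0], "rot": [0, 0, 0], "hand": -0.6}
    - {"dp": [-55, -4, 0], "rot": [0, 0, 0], "hand": -0.6}
    - {"dp": [-70, -5, -5], "rot": [0, 0, 0], "hand": -0.6}
    - {"dp": [-73, -5, -25], "rot": [0, 0, 0], "hand": -0.6}
    - {"dp": [-73, -5, -45], "rot": [0, 0, 0], "hand": -0.6}
    - {"dp": [-73, -5, -65], "rot": [0, 0, 0], "hand": -0.6}
    - {"dp": [-73, -5, -85], "rot": [0, 0, 0], "hand": -0.6}
    - {"dp": [-73, -5, -95], "rot": [0, 0, 0], "hand": -0.6}

```text
time: 6.0
ee_pos: [0.471, -0.0347, 0.0404]
tool_rot: [0.772, 0.635, -0.001, -0.001]
force: [-0.5, -0.2, -0.4]
grip_width: 0.0268
gripper_force: 15.0
```

```bash
python3 look.py g3
```

```text
[ 0.471  -0.0347  0.0404] [ 0.32  0.46 -0.45  2.15  0.35  0.61 -0.58] 6.0
```

View pics/g3.png

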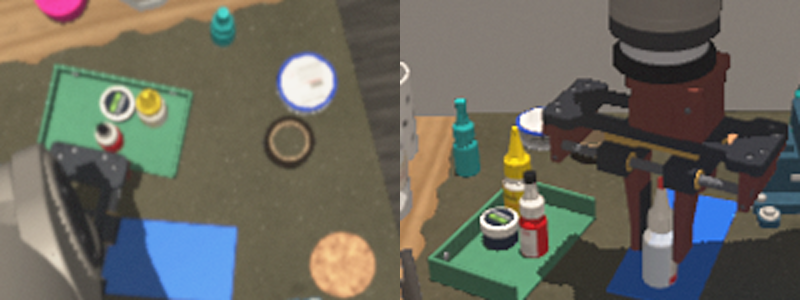

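The clear bottle is held upright over the mat (side panel (658,260)), and the jar and the other two bottles are undisturbed.

Emit:
servo_tool:
  rows:
    - {"dp": [0, 0, -5], "rot": [0, 0, 0], "hand": -0.6}
    - {"dp": [0, 0, -9], "rot": [0, 0, 0], "hand": -0.6}
    - {"dp": [0, 0, -10.5], "rot": [0, 0, 0], "hand": -0.6}
    - {"dp": [0, 0, -10.5], "rot": [0, 0, 0], "hand": -0.6}
    - {"dp": [0, 0, -10.5], "rot": [0, 0, 0], "hand": -0.6}
    - {"dp": [0, 0, -10.5], "rot": [0, 0, 0], "hand": -0.3}
    - {"dp": [0, 0, -10.5], "rot": [0, 0, 0], "hand": 0.0}
    - {"dp": [0, 0, -10.5], "rot": [0, 0, 0], "hand": 0.3}

```text
time: 6.9
ee_pos: [0.4725, -0.0346, 0.0313]
tool_rot: [0.772, 0.635, 0.0, 0.0]
force: [-0.5, -0.6, 1.2]
grip_width: 0.0429
gripper_force: 0.0
```

Emit:
servo_tool:
  rows:
    - {"dp": [0, 0, 0], "rot": [0, 0, 0], "hand": 0.3}
    - {"dp": [0, 0, 0], "rot": [0, 0, 0], "hand": 0.3}
    - {"dp": [0, 0, 10], "rot": [0, 0, 0], "hand": 0.3}
    - {"dp": [0, 0, 30], "rot": [0, 0, 0], "hand": 0.3}
    - {"dp": [0, 0, 55], "rot": [0, 0, 0], "hand": 0.3}
    - {"dp": [0, 0, 80], "rot": [0, 0, 0], "hand": 0.3}
    - {"dp": [0, 0, 100], "rot": [0, 0, 0], "hand": 0.3}
    - {"dp": [0, 0, 110], "rot": [0, 0, 0], "hand": 0.3}

```text
time: 7.7
ee_pos: [0.4733, -0.0346, 0.1434]
tool_rot: [0.772, 0.635, 0.001, 0.001]
force: [0.6, -0.2, 0.2]
grip_width: 0.057
gripper_force: 0.0
```

Emit:
servo_tool:
  rows:
    - {"dp": [35, -14, 0], "rot": [0, 0, 0], "hand": 0.3}
    - {"dp": [75, -30, 0], "rot": [0, 0, 0], "hand": 0.3}
    - {"dp": [115, -46, 0], "rot": [0, 0, 0], "hand": 0.3}
    - {"dp": [135, -53, 0], "rot": [0, 0, 0], "hand": 0.3}
    - {"dp": [140, -55.5, 0], "rot": [0, 0, 0], "hand": 0.3}
    - {"dp": [140, -55.5, -5], "rot": [0, 0, 0], "hand": 0.3}
    - {"dp": [140, -55.5, -10], "rot": [0, 0, 0], "hand": 0.3}
    - {"dp": [140, -55.5, -10], "rot": [0, 0, 0], "hand": 0.3}

```text
time: 8.5
ee_pos: [0.6104, -0.0895, 0.1301]
tool_rot: [0.772, 0.636, -0.001, -0.001]
force: [0.7, 0.4, -0.3]
grip_width: 0.0572
gripper_force: 0.0
```

```bash
python3 look.py g4
```

```text
[ 0.6104 -0.0895  0.1301] [ 0.39  0.53 -0.47  1.76  0.29  0.93 -0.39] 8.5
```

View pics/g4.png

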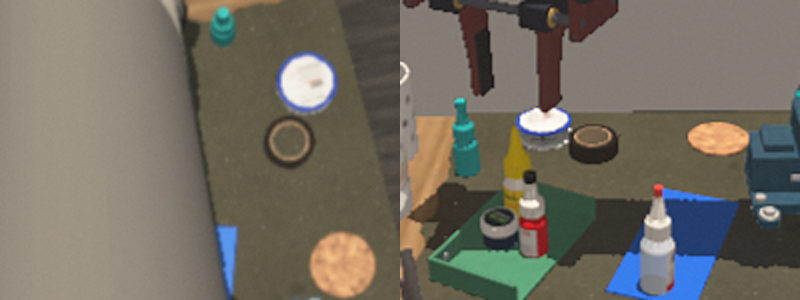

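The clear bottle stands on the mat at (657,255). The fingertips (483,93) and (547,108) straddle yellow's tip (515,128).

Emit:
servo_tool:
  rows:
    - {"dp": [0, 0, -14], "rot": [0, 0, 0], "hand": 0.3}
    - {"dp": [0, 0, -28], "rot": [0, 0, 0], "hand": 0.3}
    - {"dp": [0, 0, -42], "rot": [0, 0, 0], "hand": 0.3}
    - {"dp": [0, 0, -56], "rot": [0, 0, 0], "hand": 0.3}
    - {"dp": [0, 0, -70], "rot": [0, 0, 0], "hand": 0.3}
    - {"dp": [0, 0, -84], "rot": [0, 0, 0], "hand": 0.3}
    - {"dp": [0, 0, -96], "rot": [0, 0, 0], "hand": 0.3}
    - {"dp": [0, 0, -100], "rot": [0, 0, 0], "hand": 0.3}

```text
time: 9.4
ee_pos: [0.6115, -0.0901, 0.0294]
tool_rot: [0.772, 0.635, -0.001, -0.001]
force: [-0.2, 0.6, -0.6]
grip_width: 0.0569
gripper_force: 0.0
```

Emit:
servo_tool:
  rows:
    - {"dp": [0, 0, 0], "rot": [0, 0, 0], "hand": 0.0}
    - {"dp": [0, 0, 0], "rot": [0, 0, 0], "hand": -0.2}
    - {"dp": [0, 0, 0], "rot": [0, 0, 0], "hand": -0.4}
    - {"dp": [0, 0, 0], "rot": [0, 0, 0], "hand": -0.6}
    - {"dp": [0, 0, 0], "rot": [0, 0, 0], "hand": -0.6}
    - {"dp": [0, 0, 0], "rot": [0, 0, 0], "hand": -0.6}
    - {"dp": [0, 0, 0], "rot": [0, 0, 0], "hand": -0.6}
    - {"dp": [0, 0, 0], "rot": [0, 0, 0], "hand": -0.6}

```text
time: 10.2
ee_pos: [0.613, -0.0902, 0.0317]
tool_rot: [0.772, 0.635, 0.0, 0.0]
force: [1.2, 0.2, 5.4]
grip_width: 0.0272
gripper_force: 15.0
```

Emit:
servo_tool:
  rows:
    - {"dp": [0, 0, 10], "rot": [0, 0, 0], "hand": -0.6}
    - {"dp": [0, 0, 30], "rot": [0, 0, 0], "hand": -0.6}
    - {"dp": [0, 0, 55], "rot": [0, 0, 0], "hand": -0.6}
    - {"dp": [0, 0, 80], "rot": [0, 0, 0], "hand": -0.6}
    - {"dp": [0, 0, 100], "rot": [0, 0, 0], "hand": -0.6}
    - {"dp": [-20, 0, 105], "rot": [0, 0, 0], "hand": -0.6}
    - {"dp": [-50, 1, 105], "rot": [0, 0, 0], "hand": -0.6}
    - {"dp": [-80, 2, 105], "rot": [0, 0, 0], "hand": -0.6}

```text
time: 11.0
ee_pos: [0.5311, -0.088, 0.1364]
tool_rot: [0.772, 0.635, -0.0, -0.0]
force: [0.3, 0.6, -0.1]
grip_width: 0.0279
gripper_force: 15.0
```

Emit:
servo_tool:
  rows:
    - {"dp": [-30, 1, 0], "rot": [0, 0, 0], "hand": -0.6}
    - {"dp": [-52, 1, 0], "rot": [0, 0, 0], "hand": -0.6}
    - {"dp": [-62, 1, -5], "rot": [0, 0, 0], "hand": -0.6}
    - {"dp": [-64, 1, -25], "rot": [0, 0, 0], "hand": -0.6}
    - {"dp": [-64, 1, -45], "rot": [0, 0, 0], "hand": -0.6}
    - {"dp": [-64, 1, -65], "rot": [0, 0, 0], "hand": -0.6}
    - {"dp": [-64, 1, -85], "rot": [0, 0, 0], "hand": -0.6}
    - {"dp": [-64, 1, -95], "rot": [0, 0, 0], "hand": -0.6}

```text
time: 11.8
ee_pos: [0.4679, -0.087, 0.0396]
tool_rot: [0.772, 0.635, -0.001, -0.001]
force: [-0.3, 0.7, 0.1]
grip_width: 0.0275
gripper_force: 15.0
```

Emit:
servo_tool:
  rows:
    - {"dp": [0, 0, -5], "rot": [0, 0, 0], "hand": -0.6}
    - {"dp": [0, 0, -9], "rot": [0, 0, 0], "hand": -0.6}
    - {"dp": [0, 0, -10.5], "rot": [0, 0, 0], "hand": -0.6}
    - {"dp": [0, 0, -10.5], "rot": [0, 0, 0], "hand": -0.6}
    - {"dp": [0, 0, -10.5], "rot": [0, 0, 0], "hand": -0.6}
    - {"dp": [0, 0, -10.5], "rot": [0, 0, 0], "hand": -0.3}
    - {"dp": [0, 0, -10.5], "rot": [0, 0, 0], "hand": 0.0}
    - {"dp": [0, 0, -10.5], "rot": [0, 0, 0], "hand": 0.3}

```text
time: 12.6
ee_pos: [0.4685, -0.0872, 0.0309]
tool_rot: [0.772, 0.635, 0.0, 0.0]
force: [0.2, -0.1, 0.1]
grip_width: 0.0431
gripper_force: 0.0
```

Emit:
servo_tool:
  rows:
    - {"dp": [0, 0, 0], "rot": [0, 0, 0], "hand": 0.3}
    - {"dp": [0, 0, 0], "rot": [0, 0, 0], "hand": 0.3}
    - {"dp": [0, 0, 10], "rot": [0, 0, 0], "hand": 0.3}
    - {"dp": [0, 0, 30], "rot": [0, 0, 0], "hand": 0.3}
    - {"dp": [0, 0, 55], "rot": [0, 0, 0], "hand": 0.3}
    - {"dp": [0, 0, 80], "rot": [0, 0, 0], "hand": 0.3}
    - {"dp": [0, 0, 100], "rot": [0, 0, 0], "hand": 0.3}
    - {"dp": [0, 0, 110], "rot": [0, 0, 0], "hand": 0.3}

```text
time: 13.4
ee_pos: [0.4693, -0.0872, 0.1429]
tool_rot: [0.772, 0.635, 0.001, 0.001]
force: [-0.1, 0.2, -1.3]
grip_width: 0.0574
gripper_force: 0.0
```

Emit:
servo_tool:
  rows:
    - {"dp": [15, 5, 0], "rot": [0, 0, -0.14], "hand": 0.1}
    - {"dp": [30, 10, 0], "rot": [0, 0, -0.28], "hand": 0.1}
    - {"dp": [45, 15, 0], "rot": [0, 0, -0.42], "hand": 0.1}
    - {"dp": [60, 20, 0], "rot": [0, 0, -0.56], "hand": 0.1}
    - {"dp": [75, 25, 0], "rot": [0, 0, -0.7], "hand": 0.1}
    - {"dp": [90, 30, 0], "rot": [0, 0, -0.84], "hand": 0.1}
    - {"dp": [105, 35, 0], "rot": [0, 0, -0.98], "hand": 0.1}
    - {"dp": [117, 38, 0], "rot": [0, 0, -1.12], "hand": 0.1}

```text
time: 14.2
ee_pos: [0.5858, -0.0485, 0.1404]
tool_rot: [0.992, 0.125, -0.0, -0.0]
force: [-1.0, -0.1, -0.3]
grip_width: 0.0482
gripper_force: 0.0
```

Emit:
servo_tool:
  rows:
    - {"dp": [0, 0, 0], "rot": [0, 0, -0.14], "hand": 0.1}
    - {"dp": [0, 0, 0], "rot": [0, 0, -0.28], "hand": 0.1}
    - {"dp": [0, 0, 0], "rot": [0, 0, -0.4], "hand": 0.1}
    - {"dp": [0, 0, 0], "rot": [0, 0, -0.451], "hand": 0.1}
    - {"dp": [0, 0, -10], "rot": [0, 0, -0.451], "hand": 0.1}
    - {"dp": [0, 0, -20], "rot": [0, 0, -0.451], "hand": 0.1}
    - {"dp": [0, 0, -30], "rot": [0, 0, -0.451], "hand": 0.1}
    - {"dp": [0, 0, -30], "rot": [0, 0, -0.451], "hand": 0.1}

```text
time: 15.0
ee_pos: [0.5838, -0.0492, 0.1084]
tool_rot: [0.995, -0.097, -0.002, 0.0]
force: [-0.1, -0.1, 0.5]
grip_width: 0.0484
gripper_force: 0.0
```

```bash
python3 look.py g5
```

```text
[ 0.5838 -0.0492  0.1084] [ 0.11  0.47 -0.17  1.86  0.11  0.82 -1.88] 15.0
```

View pics/g5.png

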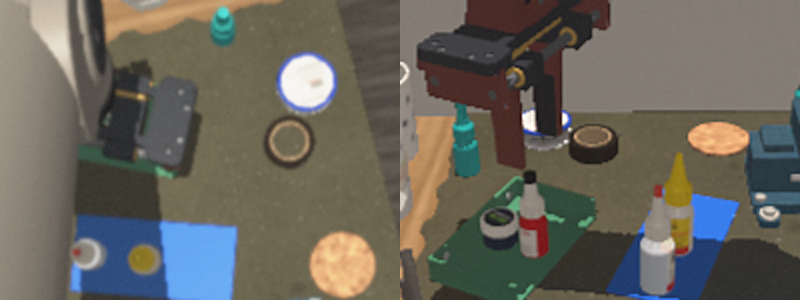

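Clear (658,250) and yellow (680,215) stand on the mat. The fingertips (510,165) and (545,135) straddle the thread-lock's cap (531,178).

Emit:
servo_tool:
  rows:
    - {"dp": [0, 0, -14], "rot": [0, 0, 0], "hand": 0.1}
    - {"dp": [0, 0, -28], "rot": [0, 0, 0], "hand": 0.1}
    - {"dp": [0, 0, -42], "rot": [0, 0, 0], "hand": 0.1}
    - {"dp": [0, 0, -56], "rot": [0, 0, 0], "hand": 0.1}
    - {"dp": [0, 0, -70], "rot": [0, 0, 0], "hand": 0.1}
    - {"dp": [0, 0, -82], "rot": [0, 0, 0], "hand": 0.1}
    - {"dp": [0, 0, -92], "rot": [0, 0, 0], "hand": 0.1}
    - {"dp": [0, 0, -95], "rot": [0, 0, 0], "hand": 0.1}

```text
time: 15.9
ee_pos: [0.5847, -0.0491, 0.0142]
tool_rot: [0.995, -0.097, -0.001, 0.0]
force: [-0.4, 1.0, 0.5]
grip_width: 0.0483
gripper_force: 0.0
```

Emit:
servo_tool:
  rows:
    - {"dp": [0, 0, 0], "rot": [0, 0, 0], "hand": 0.0}
    - {"dp": [0, 0, 0], "rot": [0, 0, 0], "hand": -0.2}
    - {"dp": [0, 0, 0], "rot": [0, 0, 0], "hand": -0.4}
    - {"dp": [0, 0, 0], "rot": [0, 0, 0], "hand": -0.6}
    - {"dp": [0, 0, 0], "rot": [0, 0, 0], "hand": -0.6}
    - {"dp": [0, 0, 0], "rot": [0, 0, 0], "hand": -0.6}
    - {"dp": [0, 0, 0], "rot": [0, 0, 0], "hand": -0.6}
    - {"dp": [0, 0, 0], "rot": [0, 0, 0], "hand": -0.6}

```text
time: 16.7
ee_pos: [0.5858, -0.0492, 0.0162]
tool_rot: [0.995, -0.097, 0.0, 0.0]
force: [-1.2, 0.8, 5.6]
grip_width: 0.0231
gripper_force: 15.0
```

Emit:
servo_tool:
  rows:
    - {"dp": [0, 0, 10], "rot": [0, 0, 0], "hand": -0.6}
    - {"dp": [0, 0, 35], "rot": [0, 0, 0], "hand": -0.6}
    - {"dp": [0, 0, 65], "rot": [0, 0, 0], "hand": -0.6}
    - {"dp": [0, 0, 95], "rot": [0, 0, 0.13], "hand": -0.6}
    - {"dp": [-5, -15, 110], "rot": [0, 0, 0.26], "hand": -0.6}
    - {"dp": [-20, -40, 115], "rot": [0, 0, 0.39], "hand": -0.6}
    - {"dp": [-40, -65, 115], "rot": [0, 0, 0.52], "hand": -0.6}
    - {"dp": [-65, -85, 115], "rot": [0, 0, 0.65], "hand": -0.6}

```text
time: 17.5
ee_pos: [0.52, -0.1356, 0.1313]
tool_rot: [0.974, 0.228, 0.0, 0.0]
force: [0.3, -0.8, -0.0]
grip_width: 0.0234
gripper_force: 15.0
```

Emit:
servo_tool:
  rows:
    - {"dp": [-30, -10, 0], "rot": [0, 0, 0.13], "hand": -0.6}
    - {"dp": [-50, -14, 0], "rot": [0, 0, 0.26], "hand": -0.6}
    - {"dp": [-56, -15, 0], "rot": [0, 0, 0.4], "hand": -0.6}
    - {"dp": [-56, -15, -20], "rot": [0, 0, 0.4], "hand": -0.6}
    - {"dp": [-56, -15, -45], "rot": [0, 0, 0.4], "hand": -0.6}
    - {"dp": [-56, -15, -70], "rot": [0, 0, 0.4], "hand": -0.6}
    - {"dp": [-56, -15, -90], "rot": [0, 0, 0.4], "hand": -0.6}
    - {"dp": [-56, -15, -102], "rot": [0, 0, 0.4], "hand": -0.6}

```text
time: 18.3
ee_pos: [0.4635, -0.1491, 0.0275]
tool_rot: [0.91, 0.415, -0.001, -0.001]
force: [-0.0, -0.1, -0.8]
grip_width: 0.0233
gripper_force: 15.0
```

Emit:
servo_tool:
  rows:
    - {"dp": [0, 0, -7], "rot": [0, 0, 0], "hand": -0.6}
    - {"dp": [0, 0, -12], "rot": [0, 0, 0], "hand": -0.6}
    - {"dp": [0, 0, -13.5], "rot": [0, 0, 0], "hand": -0.6}
    - {"dp": [0, 0, -13.5], "rot": [0, 0, 0], "hand": -0.6}
    - {"dp": [0, 0, -13.5], "rot": [0, 0, 0], "hand": -0.6}
    - {"dp": [0, 0, -13.5], "rot": [0, 0, 0], "hand": -0.3}
    - {"dp": [0, 0, -13.5], "rot": [0, 0, 0], "hand": 0.0}
    - {"dp": [0, 0, -13.5], "rot": [0, 0, 0], "hand": 0.1}

```text
time: 19.1
ee_pos: [0.4645, -0.1492, 0.0154]
tool_rot: [0.91, 0.415, 0.0, 0.0]
force: [-0.2, 0.1, -0.6]
grip_width: 0.0431
gripper_force: 0.0
```

Emit:
servo_tool:
  rows:
    - {"dp": [0, 0, 0], "rot": [0, 0, 0], "hand": 0.1}
    - {"dp": [0, 0, 0], "rot": [0, 0, 0], "hand": 0.1}
    - {"dp": [0, 0, 10], "rot": [0, 0, 0], "hand": 0.1}
    - {"dp": [0, 0, 30], "rot": [0, 0, 0], "hand": 0.1}
    - {"dp": [0, 0, 55], "rot": [0, 0, 0], "hand": 0.1}
    - {"dp": [0, 0, 80], "rot": [0, 0, 0], "hand": 0.1}
    - {"dp": [0, 0, 105], "rot": [0, 0, 0], "hand": 0.1}
    - {"dp": [0, 0, 125], "rot": [0, 0, 0], "hand": 0.1}

```text
time: 19.9
ee_pos: [0.4647, -0.1491, 0.1423]
tool_rot: [0.91, 0.415, 0.001, 0.0]
force: [0.6, 0.0, 0.1]
grip_width: 0.0485
gripper_force: 0.0
```

```bash
python3 look.py g6
```

```text
[ 0.4647 -0.1491  0.1423] [ 0.54  0.3  -0.42  2.05  0.17  0.82 -0.69] 19.9
```

View pics/g6.png

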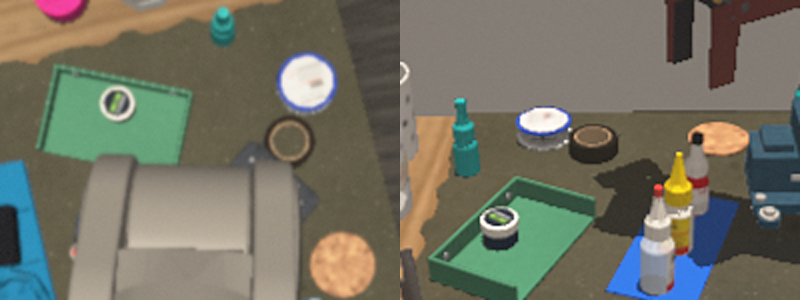

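All three bottles stand on the mat (657,255), (680,215) and (697,180). The jar is alone in the bay at (498,228).

Emit:
servo_tool:
  rows:
    - {"dp": [20, 12, 0], "rot": [0, 0, -0.13], "hand": 0.25}
    - {"dp": [40, 24, 0], "rot": [0, 0, -0.26], "hand": 0.25}
    - {"dp": [60, 36, 0], "rot": [0, 0, -0.39], "hand": 0.25}
    - {"dp": [80, 48, 0], "rot": [0, 0, -0.52], "hand": 0.25}
    - {"dp": [100, 60, 0], "rot": [0, 0, -0.65], "hand": 0.25}
    - {"dp": [120, 72, 0], "rot": [0, 0, -0.78], "hand": 0.25}
    - {"dp": [140, 84, 0], "rot": [0, 0, -0.91], "hand": 0.25}
    - {"dp": [155, 93.4, 0], "rot": [0, 0, -1.045], "hand": 0.25}

```text
time: 20.8
ee_pos: [0.6199, -0.0546, 0.1394]
tool_rot: [0.995, -0.097, -0.0, -0.0]
force: [-0.3, -0.2, -0.2]
grip_width: 0.0548
gripper_force: 0.0
```

Emit:
servo_tool:
  rows:
    - {"dp": [0, 0, -15], "rot": [0, 0, 0], "hand": 0.25}
    - {"dp": [0, 0, -30], "rot": [0, 0, 0], "hand": 0.25}
    - {"dp": [0, 0, -45], "rot": [0, 0, 0], "hand": 0.25}
    - {"dp": [0, 0, -60], "rot": [0, 0, 0], "hand": 0.25}
    - {"dp": [0, 0, -75], "rot": [0, 0, 0], "hand": 0.25}
    - {"dp": [0, 0, -85], "rot": [0, 0, 0], "hand": 0.25}
    - {"dp": [0, 0, -90], "rot": [0, 0, 0], "hand": 0.25}
    - {"dp": [0, 0, -90], "rot": [0, 0, 0], "hand": 0.25}

```text
time: 21.6
ee_pos: [0.619, -0.0558, 0.0494]
tool_rot: [0.996, -0.094, -0.001, 0.0]
force: [0.2, 0.1, 0.2]
grip_width: 0.0546
gripper_force: 0.0
```

```bash
python3 look.py g7
```

```text
[ 0.619  -0.0558  0.0494] [ 0.12  0.6  -0.18  1.81  0.15  0.75 -1.9 ] 21.6
```

View pics/g7.png

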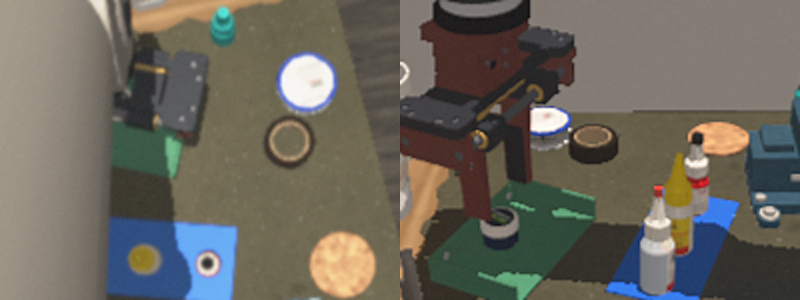

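The fingers straddle the jar (498,225) with tips at (480,213) and (517,180). I'm going down.

Emit:
servo_tool:
  rows:
    - {"dp": [0, 0, -10], "rot": [0, 0, 0], "hand": 0.25}
    - {"dp": [0, 0, -20], "rot": [0, 0, 0], "hand": 0.25}
    - {"dp": [0, 0, -29], "rot": [0, 0, 0], "hand": 0.25}
    - {"dp": [0, 0, -35], "rot": [0, 0, 0], "hand": 0.25}
    - {"dp": [0, 0, -39], "rot": [0, 0, 0], "hand": 0.25}
    - {"dp": [0, 0, -41], "rot": [0, 0, 0], "hand": 0.25}
    - {"dp": [0, 0, -42], "rot": [0, 0, 0], "hand": 0.25}
    - {"dp": [0, 0, -42], "rot": [0, 0, 0], "hand": 0.25}

```text
time: 22.5
ee_pos: [0.6195, -0.0557, 0.0082]
tool_rot: [0.996, -0.094, 0.0, -0.0]
force: [0.1, 0.3, 0.8]
grip_width: 0.0547
gripper_force: 0.0
```

Emit:
servo_tool:
  rows:
    - {"dp": [0, 0, 0], "rot": [0, 0, 0], "hand": 0.0}
    - {"dp": [0, 0, 0], "rot": [0, 0, 0], "hand": -0.15}
    - {"dp": [0, 0, 0], "rot": [0, 0, 0], "hand": -0.3}
    - {"dp": [0, 0, 0], "rot": [0, 0, 0], "hand": -0.5}
    - {"dp": [0, 0, 0], "rot": [0, 0, 0], "hand": -0.5}
    - {"dp": [0, 0, 0], "rot": [0, 0, 0], "hand": -0.5}
    - {"dp": [0, 0, 0], "rot": [0, 0, 0], "hand": -0.5}
    - {"dp": [0, 0, 0], "rot": [0, 0, 0], "hand": -0.5}

```text
time: 23.3
ee_pos: [0.6195, -0.0558, 0.0084]
tool_rot: [0.996, -0.094, 0.0, 0.0]
force: [-0.5, -0.0, 2.0]
grip_width: 0.0317
gripper_force: 15.0
```

Emit:
servo_tool:
  rows:
    - {"dp": [0, 0, 10], "rot": [0, 0, 0], "hand": -0.5}
    - {"dp": [0, 0, 30], "rot": [0, 0, 0], "hand": -0.5}
    - {"dp": [0, 0, 55], "rot": [0, 0, 0], "hand": -0.5}
    - {"dp": [-5, -8, 70], "rot": [0, 0, 0], "hand": -0.5}
    - {"dp": [-20, -30, 70], "rot": [0, 0, 0], "hand": -0.5}
    - {"dp": [-43, -62, 70], "rot": [0, 0, 0], "hand": -0.5}
    - {"dp": [-66, -96, 70], "rot": [0, 0, 0], "hand": -0.5}
    - {"dp": [-89, -130, 70], "rot": [0, 0, 0], "hand": -0.5}

```text
time: 24.1
ee_pos: [0.5287, -0.1874, 0.0784]
tool_rot: [0.996, -0.094, -0.0, 0.0]
force: [1.1, 0.1, -0.9]
grip_width: 0.0319
gripper_force: 15.0
```

Emit:
servo_tool:
  rows:
    - {"dp": [-23, -34, 0], "rot": [0, 0, 0], "hand": -0.5}
    - {"dp": [-43, -65, 0], "rot": [0, 0, 0], "hand": -0.5}
    - {"dp": [-58, -86, 0], "rot": [0, 0, 0], "hand": -0.5}
    - {"dp": [-64, -94, 0], "rot": [0, 0, 0], "hand": -0.5}
    - {"dp": [-64, -94, -15], "rot": [0, 0, 0], "hand": -0.5}
    - {"dp": [-64, -94, -30], "rot": [0, 0, 0], "hand": -0.5}
    - {"dp": [-64, -94, -35], "rot": [0, 0, 0], "hand": -0.5}
    - {"dp": [-64, -94, -35], "rot": [0, 0, 0], "hand": -0.5}

```text
time: 24.9
ee_pos: [0.4663, -0.2788, 0.0426]
tool_rot: [0.996, -0.094, -0.001, -0.0]
force: [-0.9, 0.3, -1.6]
grip_width: 0.032
gripper_force: 15.0
```

Run:
```python
from h import *
s=env.observe(); print(np.round(s['ee_pos'],4)); out=[]
for c,z in(('top',0),('side',0)):
    d=cap(c)
    # lid-centre projection if jar is centred in the tool, coaster top centre estimate
    u=proj(d,[s['ee_pos']+[0,0,.0206],[.4667,-.280,.004]]); print(c,u.round(1).tolist())
    x,y=(280,170) if c=='top' else (270,110)
    i=d['image'][y:y+120,x:x+120,::-1]; out.append(cv2.resize(i,(400,400),interpolation=cv2.INTER_CUBIC)); print((( u-[x,y])*400/120).round(0).tolist())
cv2.imwrite('pics/g8.png',np.hstack(out))
```

```text
[ 0.4663 -0.2788  0.0426]
top [[354.1, 241.9], [350.6, 242.0]]
[[247.0, 240.0], [235.0, 240.0]]
side [[330.7, 172.9], [329.3, 197.7]]
[[202.0, 210.0], [198.0, 292.0]]
```

View pics/g8.png

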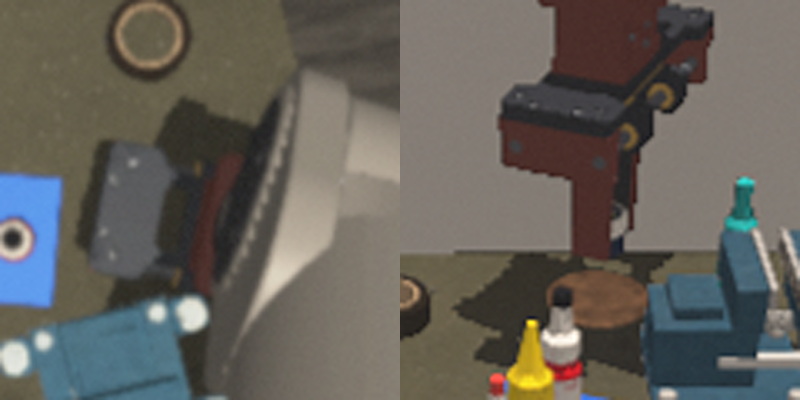

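The jar hangs upright at (615,230) above the coaster (598,297). The gripper body clears the vice.

Emit:
servo_tool:
  rows:
    - {"dp": [0, 0, -8], "rot": [0, 0, 0], "hand": -0.5}
    - {"dp": [0, 0, -16], "rot": [0, 0, 0], "hand": -0.5}
    - {"dp": [0, 0, -24], "rot": [0, 0, 0], "hand": -0.5}
    - {"dp": [0, 0, -30], "rot": [0, 0, 0], "hand": -0.5}
    - {"dp": [0, 0, -33], "rot": [0, 0, 0], "hand": -0.5}
    - {"dp": [0, 0, -34.5], "rot": [0, 0, 0], "hand": -0.5}
    - {"dp": [0, 0, -34.5], "rot": [0, 0, 0], "hand": -0.5}
    - {"dp": [0, 0, -34.5], "rot": [0, 0, 0], "hand": -0.5}

```text
time: 25.8
ee_pos: [0.4666, -0.2799, 0.0088]
tool_rot: [0.996, -0.094, 0.0, 0.0]
force: [0.6, 0.4, -1.0]
grip_width: 0.0319
gripper_force: 15.0
```

Emit:
servo_tool:
  rows:
    - {"dp": [0, 0, 0], "rot": [0, 0, 0], "hand": -0.3}
    - {"dp": [0, 0, 0], "rot": [0, 0, 0], "hand": 0.0}
    - {"dp": [0, 0, 0], "rot": [0, 0, 0], "hand": 0.1}
    - {"dp": [0, 0, 0], "rot": [0, 0, 0], "hand": 0.1}
    - {"dp": [0, 0, 10], "rot": [0, 0, 0], "hand": 0.1}
    - {"dp": [0, 0, 35], "rot": [0, 0, 0], "hand": 0.1}
    - {"dp": [0, 0, 75], "rot": [0, 0, 0], "hand": 0.1}
    - {"dp": [0, 0, 120], "rot": [0, 0, 0], "hand": 0.1}

```text
time: 26.6
ee_pos: [0.4656, -0.2793, 0.1298]
tool_rot: [0.996, -0.094, -0.001, -0.0]
force: [1.7, -0.4, 0.6]
grip_width: 0.0485
gripper_force: 0.0
```

Emit:
servo_tool:
  rows:
    - {"dp": [0, 15, 12], "rot": [0, 0, 0.13], "hand": 0.1}
    - {"dp": [0, 32, 12], "rot": [0, 0, 0.26], "hand": 0.1}
    - {"dp": [0, 50, 12], "rot": [0, 0, 0.39], "hand": 0.1}
    - {"dp": [0, 68, 12], "rot": [0, 0, 0.52], "hand": 0.1}
    - {"dp": [-1, 86, 12], "rot": [0, 0, 0.65], "hand": 0.1}
    - {"dp": [-2, 104, 12], "rot": [0, 0, 0.78], "hand": 0.1}
    - {"dp": [-2, 122, 12], "rot": [0, 0, 0.91], "hand": 0.1}
    - {"dp": [-2, 130.6, 12], "rot": [0, 0, 1.045], "hand": 0.1}

```text
time: 27.4
ee_pos: [0.4644, -0.1475, 0.1415]
tool_rot: [0.908, 0.418, 0.0, 0.0]
force: [0.6, 0.2, 0.2]
grip_width: 0.0484
gripper_force: 0.0
```

Run:
```python
from h import *
s=env.observe(); print(np.round(s['ee_pos'],4),s['tool_rot'].round(3)); out=[]
for c in('top','side'):
    d=cap(c); x,y=(300,190) if c=='top' else (270,130)
    i=d['image'][y:y+100,x:x+100,::-1]; out.append(cv2.resize(i,(400,400),interpolation=cv2.INTER_CUBIC))
cv2.imwrite('pics/g9.png',np.hstack(out))
```

```text
[ 0.4644 -0.1475  0.1415] [0.908 0.418 0.    0.   ]
```

View pics/g9.png

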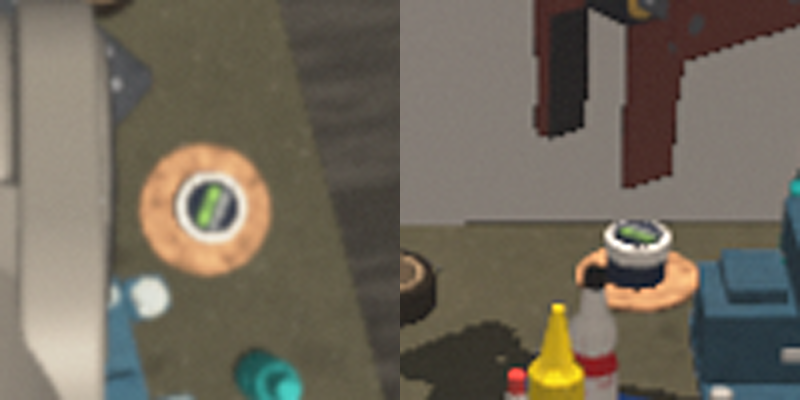

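The jar stands in the middle of the coaster: lid (210,207), coaster (205,209), and the difference is parallax. Next is the thread-lock.

Emit:
servo_tool:
  rows:
    - {"dp": [0, 0, -16], "rot": [0, 0, 0], "hand": 0.1}
    - {"dp": [0, 0, -34], "rot": [0, 0, 0], "hand": 0.1}
    - {"dp": [0, 0, -52], "rot": [0, 0, 0], "hand": 0.1}
    - {"dp": [0, 0, -70], "rot": [0, 0, 0], "hand": 0.1}
    - {"dp": [0, 0, -88], "rot": [0, 0, 0], "hand": 0.1}
    - {"dp": [0, 0, -106], "rot": [0, 0, 0], "hand": 0.1}
    - {"dp": [0, 0, -120], "rot": [0, 0, 0], "hand": 0.1}
    - {"dp": [0, 0, -125.5], "rot": [0, 0, 0], "hand": 0.1}

```text
time: 28.3
ee_pos: [0.4638, -0.1496, 0.0142]
tool_rot: [0.91, 0.414, -0.001, -0.0]
force: [-0.4, 0.1, 0.1]
grip_width: 0.0484
gripper_force: 0.0
```

Emit:
servo_tool:
  rows:
    - {"dp": [0, 0, 0], "rot": [0, 0, 0], "hand": 0.1}
    - {"dp": [0, 0, 0], "rot": [0, 0, 0], "hand": 0.0}
    - {"dp": [0, 0, 0], "rot": [0, 0, 0], "hand": -0.2}
    - {"dp": [0, 0, 0], "rot": [0, 0, 0], "hand": -0.4}
    - {"dp": [0, 0, 0], "rot": [0, 0, 0], "hand": -0.6}
    - {"dp": [0, 0, 0], "rot": [0, 0, 0], "hand": -0.6}
    - {"dp": [0, 0, 0], "rot": [0, 0, 0], "hand": -0.6}
    - {"dp": [0, 0, 0], "rot": [0, 0, 0], "hand": -0.6}

```text
time: 29.1
ee_pos: [0.4647, -0.1493, 0.0156]
tool_rot: [0.91, 0.415, 0.0, 0.0]
force: [-1.3, -0.1, 5.4]
grip_width: 0.0236
gripper_force: 15.0
```

Emit:
servo_tool:
  rows:
    - {"dp": [0, 0, 10], "rot": [0, 0, 0], "hand": -0.6}
    - {"dp": [0, 0, 35], "rot": [0, 0, 0], "hand": -0.6}
    - {"dp": [0, 0, 65], "rot": [0, 0, 0], "hand": -0.6}
    - {"dp": [0, 0, 95], "rot": [0, 0, -0.13], "hand": -0.6}
    - {"dp": [10, 3, 115], "rot": [0, 0, -0.26], "hand": -0.6}
    - {"dp": [35, 9, 115], "rot": [0, 0, -0.39], "hand": -0.6}
    - {"dp": [60, 20, 115], "rot": [0, 0, -0.52], "hand": -0.6}
    - {"dp": [80, 45, 115], "rot": [0, 0, -0.65], "hand": -0.6}

```text
time: 29.9
ee_pos: [0.5454, -0.1058, 0.1309]
tool_rot: [0.995, 0.098, 0.0, 0.001]
force: [-0.5, 0.2, 0.4]
grip_width: 0.0236
gripper_force: 15.0
```

Emit:
servo_tool:
  rows:
    - {"dp": [20, 25, 0], "rot": [0, 0, -0.13], "hand": -0.6}
    - {"dp": [36, 45, 0], "rot": [0, 0, -0.26], "hand": -0.6}
    - {"dp": [41, 55, 0], "rot": [0, 0, -0.4], "hand": -0.6}
    - {"dp": [41, 55, -20], "rot": [0, 0, -0.4], "hand": -0.6}
    - {"dp": [41, 55, -45], "rot": [0, 0, -0.4], "hand": -0.6}
    - {"dp": [41, 55, -70], "rot": [0, 0, -0.4], "hand": -0.6}
    - {"dp": [41, 55, -90], "rot": [0, 0, -0.4], "hand": -0.6}
    - {"dp": [41, 55, -102], "rot": [0, 0, -0.4], "hand": -0.6}

```text
time: 30.7
ee_pos: [0.5843, -0.049, 0.0268]
tool_rot: [0.995, -0.097, -0.001, -0.0]
force: [0.1, -0.1, -0.4]
grip_width: 0.0233
gripper_force: 15.0
```

Emit:
servo_tool:
  rows:
    - {"dp": [0, 0, -5], "rot": [0, 0, 0], "hand": -0.6}
    - {"dp": [0, 0, -9], "rot": [0, 0, 0], "hand": -0.6}
    - {"dp": [0, 0, -11], "rot": [0, 0, 0], "hand": -0.6}
    - {"dp": [0, 0, -12.2], "rot": [0, 0, 0], "hand": -0.6}
    - {"dp": [0, 0, -12.2], "rot": [0, 0, 0], "hand": -0.6}
    - {"dp": [0, 0, -12.2], "rot": [0, 0, 0], "hand": -0.6}
    - {"dp": [0, 0, -12.2], "rot": [0, 0, 0], "hand": -0.6}
    - {"dp": [0, 0, -12.2], "rot": [0, 0, 0], "hand": -0.6}

```text
time: 31.5
ee_pos: [0.586, -0.0492, 0.0166]
tool_rot: [0.995, -0.097, 0.001, 0.0]
force: [-1.0, -0.1, 5.6]
grip_width: 0.0234
gripper_force: 15.0
```

Emit:
servo_tool:
  rows:
    - {"dp": [0, 0, 0], "rot": [0, 0, 0], "hand": -0.3}
    - {"dp": [0, 0, 0], "rot": [0, 0, 0], "hand": 0.0}
    - {"dp": [0, 0, 0], "rot": [0, 0, 0], "hand": 0.1}
    - {"dp": [0, 0, 0], "rot": [0, 0, 0], "hand": 0.1}
    - {"dp": [0, 0, 15], "rot": [0, 0, 0], "hand": 0.1}
    - {"dp": [0, 0, 45], "rot": [0, 0, 0], "hand": 0.1}
    - {"dp": [0, 0, 85], "rot": [0, 0, 0], "hand": 0.1}
    - {"dp": [0, 0, 125], "rot": [0, 0, 0.13], "hand": 0.1}

```text
time: 32.3
ee_pos: [0.585, -0.049, 0.1431]
tool_rot: [1.0, -0.031, -0.0, 0.0]
force: [0.3, -0.1, 0.3]
grip_width: 0.0483
gripper_force: 0.0
```

Emit:
servo_tool:
  rows:
    - {"dp": [-15, -5, 0], "rot": [0, 0, 0.14], "hand": 0.3}
    - {"dp": [-30, -10, 0], "rot": [0, 0, 0.28], "hand": 0.3}
    - {"dp": [-45, -15, 0], "rot": [0, 0, 0.42], "hand": 0.3}
    - {"dp": [-60, -20, 0], "rot": [0, 0, 0.56], "hand": 0.3}
    - {"dp": [-75, -25, 0], "rot": [0, 0, 0.7], "hand": 0.3}
    - {"dp": [-90, -30, 0], "rot": [0, 0, 0.84], "hand": 0.3}
    - {"dp": [-105, -35, 0], "rot": [0, 0, 0.98], "hand": 0.3}
    - {"dp": [-117, -38, 0], "rot": [0, 0, 1.12], "hand": 0.3}

```text
time: 33.1
ee_pos: [0.4676, -0.0877, 0.1419]
tool_rot: [0.863, 0.506, -0.0, 0.001]
force: [-0.5, -0.0, 0.1]
grip_width: 0.0571
gripper_force: 0.0
```

Emit:
servo_tool:
  rows:
    - {"dp": [0, 0, 0], "rot": [0, 0, 0.14], "hand": 0.3}
    - {"dp": [0, 0, 0], "rot": [0, 0, 0.28], "hand": 0.3}
    - {"dp": [0, 0, 0], "rot": [0, 0, 0.321], "hand": 0.3}
    - {"dp": [0, 0, 0], "rot": [0, 0, 0.321], "hand": 0.3}
    - {"dp": [0, 0, -10], "rot": [0, 0, 0.321], "hand": 0.3}
    - {"dp": [0, 0, -20], "rot": [0, 0, 0.321], "hand": 0.3}
    - {"dp": [0, 0, -20], "rot": [0, 0, 0.321], "hand": 0.3}
    - {"dp": [0, 0, -20], "rot": [0, 0, 0.321], "hand": 0.3}

```text
time: 33.9
ee_pos: [0.468, -0.087, 0.1204]
tool_rot: [0.772, 0.635, -0.0, -0.001]
force: [-0.6, -0.2, 0.3]
grip_width: 0.057
gripper_force: 0.0
```

```bash
python3 look.py g10
```

```text
[ 0.468  -0.087   0.1204] [ 0.54  0.35 -0.58  2.08  0.26  0.78 -0.39] 33.9
```

View pics/g10.png

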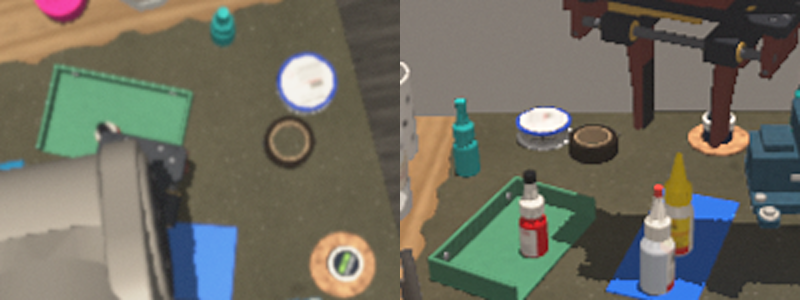

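The thread-lock is back where it was, at (531,215). Yellow (679,200) is between the fingers.

Emit:
servo_tool:
  rows:
    - {"dp": [0, 0, -13], "rot": [0, 0, 0], "hand": 0.3}
    - {"dp": [0, 0, -26], "rot": [0, 0, 0], "hand": 0.3}
    - {"dp": [0, 0, -39], "rot": [0, 0, 0], "hand": 0.3}
    - {"dp": [0, 0, -52], "rot": [0, 0, 0], "hand": 0.3}
    - {"dp": [0, 0, -65], "rot": [0, 0, 0], "hand": 0.3}
    - {"dp": [0, 0, -78], "rot": [0, 0, 0], "hand": 0.3}
    - {"dp": [0, 0, -87], "rot": [0, 0, 0], "hand": 0.3}
    - {"dp": [0, 0, -90], "rot": [0, 0, 0], "hand": 0.3}

```text
time: 34.8
ee_pos: [0.4678, -0.087, 0.0298]
tool_rot: [0.772, 0.635, -0.001, -0.001]
force: [-0.4, -0.2, 0.1]
grip_width: 0.057
gripper_force: 0.0
```

Emit:
servo_tool:
  rows:
    - {"dp": [0, 0, 0], "rot": [0, 0, 0], "hand": 0.1}
    - {"dp": [0, 0, 0], "rot": [0, 0, 0], "hand": 0.0}
    - {"dp": [0, 0, 0], "rot": [0, 0, 0], "hand": -0.2}
    - {"dp": [0, 0, 0], "rot": [0, 0, 0], "hand": -0.4}
    - {"dp": [0, 0, 0], "rot": [0, 0, 0], "hand": -0.6}
    - {"dp": [0, 0, 0], "rot": [0, 0, 0], "hand": -0.6}
    - {"dp": [0, 0, 0], "rot": [0, 0, 0], "hand": -0.6}
    - {"dp": [0, 0, 0], "rot": [0, 0, 0], "hand": -0.6}

```text
time: 35.6
ee_pos: [0.4688, -0.0872, 0.0313]
tool_rot: [0.772, 0.635, 0.0, 0.0]
force: [-0.4, -0.2, 4.6]
grip_width: 0.0274
gripper_force: 15.0
```

Emit:
servo_tool:
  rows:
    - {"dp": [0, 0, 10], "rot": [0, 0, 0], "hand": -0.6}
    - {"dp": [0, 0, 30], "rot": [0, 0, 0], "hand": -0.6}
    - {"dp": [0, 0, 55], "rot": [0, 0, 0], "hand": -0.6}
    - {"dp": [0, 0, 80], "rot": [0, 0, 0], "hand": -0.6}
    - {"dp": [0, 0, 105], "rot": [0, 0, 0], "hand": -0.6}
    - {"dp": [20, 0, 105], "rot": [0, 0, 0], "hand": -0.6}
    - {"dp": [50, -1, 105], "rot": [0, 0, 0], "hand": -0.6}
    - {"dp": [80, -2, 105], "rot": [0, 0, 0], "hand": -0.6}

```text
time: 36.4
ee_pos: [0.5488, -0.0894, 0.1368]
tool_rot: [0.772, 0.635, -0.0, 0.0]
force: [0.8, 0.1, -0.1]
grip_width: 0.0277
gripper_force: 15.0
```

Emit:
servo_tool:
  rows:
    - {"dp": [30, -1, 0], "rot": [0, 0, 0], "hand": -0.6}
    - {"dp": [52, -1, 0], "rot": [0, 0, 0], "hand": -0.6}
    - {"dp": [64, -1, -5], "rot": [0, 0, 0], "hand": -0.6}
    - {"dp": [64, -1, -20], "rot": [0, 0, 0], "hand": -0.6}
    - {"dp": [64, -1, -40], "rot": [0, 0, 0], "hand": -0.6}
    - {"dp": [64, -1, -60], "rot": [0, 0, 0], "hand": -0.6}
    - {"dp": [64, -1, -80], "rot": [0, 0, 0], "hand": -0.6}
    - {"dp": [64, -1, -93], "rot": [0, 0, 0], "hand": -0.6}

```text
time: 37.2
ee_pos: [0.6095, -0.0903, 0.0405]
tool_rot: [0.772, 0.635, -0.002, -0.001]
force: [0.4, 0.3, -0.5]
grip_width: 0.0276
gripper_force: 15.0
```

Emit:
servo_tool:
  rows:
    - {"dp": [0, 0, -5], "rot": [0, 0, 0], "hand": -0.6}
    - {"dp": [0, 0, -9], "rot": [0, 0, 0], "hand": -0.6}
    - {"dp": [0, 0, -11], "rot": [0, 0, 0], "hand": -0.6}
    - {"dp": [0, 0, -11], "rot": [0, 0, 0], "hand": -0.6}
    - {"dp": [0, 0, -11], "rot": [0, 0, 0], "hand": -0.6}
    - {"dp": [0, 0, -11], "rot": [0, 0, 0], "hand": -0.6}
    - {"dp": [0, 0, -11], "rot": [0, 0, 0], "hand": -0.6}
    - {"dp": [0, 0, -11], "rot": [0, 0, 0], "hand": -0.6}

```text
time: 38.0
ee_pos: [0.6128, -0.0902, 0.0324]
tool_rot: [0.772, 0.635, 0.0, 0.0]
force: [0.3, 0.2, 0.9]
grip_width: 0.0278
gripper_force: 15.0
```

Emit:
servo_tool:
  rows:
    - {"dp": [0, 0, -0.5], "rot": [0, 0, 0], "hand": -0.6}
    - {"dp": [0, 0, -0.5], "rot": [0, 0, 0], "hand": -0.3}
    - {"dp": [0, 0, -0.5], "rot": [0, 0, 0], "hand": 0.0}
    - {"dp": [0, 0, -0.5], "rot": [0, 0, 0], "hand": 0.3}
    - {"dp": [0, 0, -0.5], "rot": [0, 0, 0], "hand": 0.3}
    - {"dp": [0, 0, 10], "rot": [0, 0, 0], "hand": 0.3}
    - {"dp": [0, 0, 35], "rot": [0, 0, 0], "hand": 0.3}
    - {"dp": [0, 0, 70], "rot": [0, 0, 0], "hand": 0.3}

```text
time: 38.8
ee_pos: [0.6111, -0.09, 0.1018]
tool_rot: [0.772, 0.635, -0.001, -0.001]
force: [-0.2, -0.2, 0.9]
grip_width: 0.0568
gripper_force: 0.0
```

Emit:
servo_tool:
  rows:
    - {"dp": [0, 0, 30], "rot": [0, 0, 0], "hand": 0.3}
    - {"dp": [0, 0, 40], "rot": [0, 0, 0], "hand": 0.3}
    - {"dp": [-35, 14, 40], "rot": [0, 0, 0], "hand": 0.3}
    - {"dp": [-75, 30, 40], "rot": [0, 0, 0], "hand": 0.3}
    - {"dp": [-115, 46, 40], "rot": [0, 0, 0], "hand": 0.3}
    - {"dp": [-135, 53, 40], "rot": [0, 0, 0], "hand": 0.3}
    - {"dp": [-140, 55.5, 40], "rot": [0, 0, 0], "hand": 0.3}
    - {"dp": [-140, 55.5, 30], "rot": [0, 0, 0], "hand": 0.3}

```text
time: 39.6
ee_pos: [0.4735, -0.0347, 0.1328]
tool_rot: [0.772, 0.635, 0.001, 0.001]
force: [0.1, 0.0, 0.2]
grip_width: 0.0574
gripper_force: 0.0
```

Emit:
servo_tool:
  rows:
    - {"dp": [0, 0, -13], "rot": [0, 0, 0], "hand": 0.3}
    - {"dp": [0, 0, -26], "rot": [0, 0, 0], "hand": 0.3}
    - {"dp": [0, 0, -40], "rot": [0, 0, 0], "hand": 0.3}
    - {"dp": [0, 0, -54], "rot": [0, 0, 0], "hand": 0.3}
    - {"dp": [0, 0, -68], "rot": [0, 0, 0], "hand": 0.3}
    - {"dp": [0, 0, -82], "rot": [0, 0, 0], "hand": 0.3}
    - {"dp": [0, 0, -95], "rot": [0, 0, 0], "hand": 0.3}
    - {"dp": [0, 0, -100], "rot": [0, 0, 0], "hand": 0.3}

```text
time: 40.4
ee_pos: [0.4716, -0.0346, 0.0304]
tool_rot: [0.772, 0.635, -0.001, -0.001]
force: [0.9, 0.4, -0.9]
grip_width: 0.057
gripper_force: 0.0
```

Emit:
servo_tool:
  rows:
    - {"dp": [0, 0, -0.5], "rot": [0, 0, 0], "hand": 0.1}
    - {"dp": [0, 0, -0.5], "rot": [0, 0, 0], "hand": 0.0}
    - {"dp": [0, 0, -0.5], "rot": [0, 0, 0], "hand": -0.2}
    - {"dp": [0, 0, -0.5], "rot": [0, 0, 0], "hand": -0.4}
    - {"dp": [0, 0, -0.5], "rot": [0, 0, 0], "hand": -0.6}
    - {"dp": [0, 0, -0.5], "rot": [0, 0, 0], "hand": -0.6}
    - {"dp": [0, 0, -0.5], "rot": [0, 0, 0], "hand": -0.6}
    - {"dp": [0, 0, -0.5], "rot": [0, 0, 0], "hand": -0.6}

```text
time: 41.2
ee_pos: [0.4729, -0.0347, 0.0319]
tool_rot: [0.772, 0.635, 0.0, 0.0]
force: [-0.7, -0.4, 5.9]
grip_width: 0.0268
gripper_force: 15.0
```

Emit:
servo_tool:
  rows:
    - {"dp": [0, 0, 10], "rot": [0, 0, 0], "hand": -0.6}
    - {"dp": [0, 0, 30], "rot": [0, 0, 0], "hand": -0.6}
    - {"dp": [0, 0, 55], "rot": [0, 0, 0], "hand": -0.6}
    - {"dp": [0, 0, 80], "rot": [0, 0, 0], "hand": -0.6}
    - {"dp": [0, 0, 105], "rot": [0, 0, 0], "hand": -0.6}
    - {"dp": [20, 1, 110], "rot": [0, 0, 0], "hand": -0.6}
    - {"dp": [50, 4, 110], "rot": [0, 0, 0], "hand": -0.6}
    - {"dp": [80, 6, 110], "rot": [0, 0, 0], "hand": -0.6}

```text
time: 42.0
ee_pos: [0.553, -0.0288, 0.1424]
tool_rot: [0.772, 0.635, 0.0, 0.0]
force: [0.4, 0.0, 0.2]
grip_width: 0.0277
gripper_force: 15.0
```

Emit:
servo_tool:
  rows:
    - {"dp": [30, 2, 0], "rot": [0, 0, 0], "hand": -0.6}
    - {"dp": [55, 4, 0], "rot": [0, 0, 0], "hand": -0.6}
    - {"dp": [71, 5, 0], "rot": [0, 0, 0], "hand": -0.6}
    - {"dp": [73, 5, -15], "rot": [0, 0, 0], "hand": -0.6}
    - {"dp": [73, 5, -35], "rot": [0, 0, 0], "hand": -0.6}
    - {"dp": [73, 5, -60], "rot": [0, 0, 0], "hand": -0.6}
    - {"dp": [73, 5, -85], "rot": [0, 0, 0], "hand": -0.6}
    - {"dp": [73, 5, -98], "rot": [0, 0, 0], "hand": -0.6}

```text
time: 42.8
ee_pos: [0.6223, -0.024, 0.0405]
tool_rot: [0.772, 0.635, -0.002, -0.002]
force: [-0.7, -0.0, 0.0]
grip_width: 0.0272
gripper_force: 15.0
```

Emit:
servo_tool:
  rows:
    - {"dp": [0, 0, -5], "rot": [0, 0, 0], "hand": -0.6}
    - {"dp": [0, 0, -9], "rot": [0, 0, 0], "hand": -0.6}
    - {"dp": [0, 0, -11], "rot": [0, 0, 0], "hand": -0.6}
    - {"dp": [0, 0, -11.5], "rot": [0, 0, 0], "hand": -0.6}
    - {"dp": [0, 0, -11.5], "rot": [0, 0, 0], "hand": -0.6}
    - {"dp": [0, 0, -11.5], "rot": [0, 0, 0], "hand": -0.6}
    - {"dp": [0, 0, -11.5], "rot": [0, 0, 0], "hand": -0.6}
    - {"dp": [0, 0, -11.5], "rot": [0, 0, 0], "hand": -0.6}

```text
time: 43.6
ee_pos: [0.6259, -0.0236, 0.033]
tool_rot: [0.772, 0.635, 0.0, 0.0]
force: [-1.8, -0.4, 6.0]
grip_width: 0.0273
gripper_force: 15.0
```

Emit:
servo_tool:
  rows:
    - {"dp": [0, 0, 0], "rot": [0, 0, 0], "hand": -0.3}
    - {"dp": [0, 0, 0], "rot": [0, 0, 0], "hand": 0.0}
    - {"dp": [0, 0, 0], "rot": [0, 0, 0], "hand": 0.3}
    - {"dp": [0, 0, 0], "rot": [0, 0, 0], "hand": 0.3}
    - {"dp": [0, 0, 10], "rot": [0, 0, 0], "hand": 0.3}
    - {"dp": [0, 0, 35], "rot": [0, 0, 0], "hand": 0.3}
    - {"dp": [0, 0, 70], "rot": [0, 0, 0], "hand": 0.3}
    - {"dp": [0, 0, 110], "rot": [0, 0, 0], "hand": 0.3}

```text
time: 44.4
ee_pos: [0.6247, -0.0236, 0.1429]
tool_rot: [0.772, 0.635, -0.001, -0.001]
force: [0.8, 0.2, 0.2]
grip_width: 0.0572
gripper_force: 0.0
```

Emit:
servo_tool:
  rows:
    - {"dp": [0, 0, 30], "rot": [0, 0, 0], "hand": 0.3}
    - {"dp": [-20, -25, 40], "rot": [0, 0, 0], "hand": 0.3}
    - {"dp": [-45, -60, 40], "rot": [0, 0, 0], "hand": 0.3}
    - {"dp": [-70, -95, 40], "rot": [0, 0, 0], "hand": 0.3}
    - {"dp": [-95, -130, 40], "rot": [0, 0, 0], "hand": 0.3}
    - {"dp": [-120, -165, 40], "rot": [0, 0, 0], "hand": 0.3}
    - {"dp": [-145, -200, 40], "rot": [0, 0, 0], "hand": 0.3}
    - {"dp": [-170, -235, 40], "rot": [0, 0, 0], "hand": 0.3}

```text
time: 45.2
ee_pos: [0.4544, -0.2599, 0.1828]
tool_rot: [0.772, 0.635, 0.0, 0.001]
force: [1.4, -0.8, 0.5]
grip_width: 0.0572
gripper_force: 0.0
```

Emit:
servo_tool:
  rows:
    - {"dp": [-20, -35, 0], "rot": [0, 0, 0], "hand": 0.3}
    - {"dp": [-40, -70, 0], "rot": [0, 0, 0], "hand": 0.3}
    - {"dp": [-60, -105, 0], "rot": [0, 0, 0], "hand": 0.3}
    - {"dp": [-80, -140, 0], "rot": [0, 0, 0], "hand": 0.3}
    - {"dp": [-100, -175, 0], "rot": [0, 0, 0], "hand": 0.3}
    - {"dp": [-120, -210, 0], "rot": [0, 0, 0], "hand": 0.3}
    - {"dp": [-130, -225, 0], "rot": [0, 0, 0], "hand": 0.3}
    - {"dp": [-130, -225, 0], "rot": [0, 0, 0], "hand": 0.3}

```text
time: 46.0
ee_pos: [0.3229, -0.4864, 0.1823]
tool_rot: [0.774, 0.633, -0.001, 0.0]
force: [-1.2, -0.7, -0.7]
grip_width: 0.0572
gripper_force: 0.0
```

Run:
```python
from h import *
s=env.observe(); print(np.round(s['ee_pos'],4)); out=[]
for c in('top','side'):
    d=cap(c); b=cv2.imread(f'pics/{c}0.png'); x,y,w,h=(190,130,200,150) if c=='top' else (170,140,200,150)
    for i in(b,d['image'][:,:,::-1]): out.append(cv2.resize(i[y:y+h,x:x+w],(400,300),interpolation=cv2.INTER_CUBIC))
cv2.imwrite('pics/g11.png',np.vstack([np.hstack(out[:2]),np.hstack(out[2:])]))
```

```text
[ 0.3229 -0.4864  0.1823]
```

View pics/g11.png

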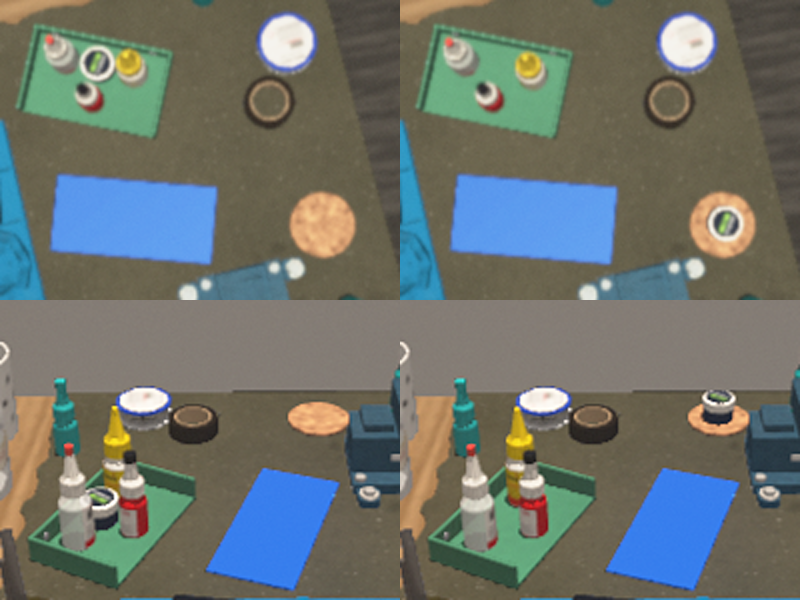

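```bash
cat > cmp.py <<'E'
from h import *
from scipy.optimize import least_squares
base={'clear':(.6265,-.0215,.099),'yellow':(.6135,-.0903,.098),'thread':(.5856,-.0493,.081),'spool':(.6459,-.2425,.03),}
I={c:(cv2.imread(f'pics/{c}0.png')[:,:,::-1],cap(c)) for c in('top','side')}
for n,(x,y,h) in base.items():
    J=[];r=[]
    for c,(b,d) in I.items():
        a=proj(d,[[x,y,.07 if h>.05 else .015]])[0].round().astype(int)
        # upper half of the bottle, free of the jar
        P=np.array([[x+e,y+f,z] for e in(-.012,.012) for f in(-.012,.012) for z in(.05 if h>.05 else 0,h+.004)])
        q=proj(d,P); x0,y0=q.min(0).astype(int)-1; x1,y1=q.max(0).astype(int)+2
        k=6; up=lambda m:cv2.resize(m,None,fx=k,fy=k,interpolation=cv2.INTER_CUBIC)
        t=up(np.ascontiguousarray(b[y0:y1,x0:x1])); s=up(np.ascontiguousarray(d['image'][y0-6:y1+6,x0-6:x1+6]))
        m=cv2.minMaxLoc(cv2.matchTemplate(s,t,cv2.TM_CCOEFF_NORMED)); sh=(np.array(m[3])-6*k)/k
        p0=proj(d,[x,y,.07])[0]; Jc=np.stack([(proj(d,[x+.001,y,.07])[0]-p0),(proj(d,[x,y+.001,.07])[0]-p0)],1)
        J.append(Jc);r.append(sh); print(n,c,sh.round(2),round(m[1],3),'mm',np.linalg.solve(Jc,sh).round(2))
    print('   both mm',np.linalg.lstsq(np.vstack(J),np.hstack(r),rcond=None)[0].round(2))
E
python3 cmp.py
```

```text
clear top [-0.17  0.83] 0.973 mm [-1.58  0.26]
clear side [1.   0.33] 0.927 mm [-1.99  0.48]
   both mm [-1.77  0.29]
yellow top [-0.17  0.83] 0.808 mm [-1.58  0.27]
yellow side [0.67 0.17] 0.967 mm [-1.34  0.22]
   both mm [-1.46  0.28]
thread top [ 0.17 -0.17] 0.868 mm [ 0.32 -0.3 ]
thread side [0.17 0.17] 0.922 mm [-0.44  0.4 ]
   both mm [-0.01 -0.16]
spool top [0. 0.] 0.994 mm [-0. -0.]
spool side [0. 0.] 1.0 mm [-0.  0.]
   both mm [0. 0.]
```

The top row is before and after from above, and the bottom row is the same from the side. All three bottles are upright within 2 mm of where they started, which is the calibration accuracy. The jar is centred on the coaster, the spool has not moved, and the arm is clear. I'm handing it in.

```bash
python3 -c "
from station import env
print(env.sign_off())"
```

```text
the job is handed in; nothing more can be done
None
```

I handed the job in at about 46 s of the 141 s allowed: the jar stands in the middle of the coaster, the three bottles are back upright in the bay (thread-lock at its original spot, clear and yellow glue about 1.5–2 mm toward the open front), nothing was knocked over and the spool did not move.

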